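Get the bike pump out from behind the hall clutter

ROBOT

A 6-joint arm with a two-finger parallel gripper is mounted at the origin on the work surface. World frame = base frame: x ahead of the robot, y to its left, z up, the work surface at z = 0. Lengths are in mm, angles in rad, forces in N, time in s.
With the tool pointing down it reaches from about 275 to 750 mm from the base axis. Payload 10.2 kg.
Tool frame: the origin (TCP) lies midway between the tips of the shut fingers; the grasp point (between the pads) lies 19 mm behind it; z points along the fingers, y is the line along which they close (so a half turn about z gives the same grasp; the last joint's range is limited). The gripper opens to 85 mm and grips with 20 to 120 N. Pads are 22 mm wide; open, the fingers measure 114 mm over their backs; the gripper's body (76 mm by 85 mm) begins 54 mm behind the grasp point. The pads swing forward as they close: fully open they stand 13 mm farther back than shut.
Start: joints at [0.961, 0.313, 1.498, -0, 1.331, -0.223], TCP at [198.057, 486.215, 231.294] pointing down, gripper open.
Joint ranges: [-2.94, 2.94], [-0.97, 2.17], [0.19, 2.56], [-1.23, 4.37], [0.02, 3.11], [-2.88, 2.88]. Speed limits (rad/s): [2.39, 2.39, 3.01, 3.14, 3.14, 3.14].

INTERFACE

Orientations are given as a unit quaternion [w, x, y, z].
In Python, from rig import ctrl gives the robot as it stands.
- The arm moves only by the tool send_rows, never from a script. Its argument "targets" is a list of rows, each an object with "offset": the shift along the world's x, y, z in cm, a list of three; "spin": the turn about the world's z in rad. A call has 1 to 8 rows; each row is the pose to reach, as a shift and turn from the pose commanded when the call began; what a row does not reach only later rows make up. A row lasts 1/12 s, in which the tool goes at most 41.7 mm and 7.16 degrees, less where a joint would pass 70% of its speed; a pose out of reach is approached as far as the arm can. A call with a gripper value outside its range is refused whole. "grip" is the opening, from 0 (shut) to 1 (fully open), set as the call begins (left out, the last holds). The fingers move at their own pace and stop on an object; "squeeze" is the grip in N (left out, the last holds). Time passes only in rows, so rows that repeat a pose let the fingers close. It gives the time, the measured TCP pose, the force, the opening and the grip force at its end, in the units of the state.
- ctrl.sense(): the state, without advancing time (a new reading comes with each control period).
- ctrl.capture(name): name is "scene" or "top" or "wrist"; returns (picture, depth): 400x640x3 uint8, red, green, blue; 400x640 float32, mm along the optical axis (not along the pixel's ray), 0 where there is no reading.
- ctrl.calibration(name): a dict with "fx", "fy", "cx", "cy" (pixels), "view" (4x4, takes a point from world to camera coordinates); the wrist camera has in their place "mount" (4x4, takes a point from camera to tool coordinates, whose origin is the TCP and whose axes are the flange's). Camera axes: x right, y down, z forward; pixel columns grow to the right and rows downward; lengths in mm; the calibration is good to about 2 mm. The wrist camera is an equidistant fisheye: a pixel r from the principal point sees the ray r / f radians off the axis. A picture is of the moment at which its call begins: read the wrist's pose just before it. calibration takes no time and is no camera call.
- ctrl.finish_job(): hands the job in; it is judged then, once.
Trained networks look in the newest picture that a camera, given by its name, has taken for a name from the list of things; names that differ only in an ending like _2 or _b are one class to them, and where a whole thing is asked for, a point or a joint stands for the part that bears it (a point fixed in the world has none). Each returns a list of dicts, best first, with "conf" (0 to 1); they miss things now and then, are a little off and sometimes report something else, mostly with a low value. They report only what shows in the picture. A call takes as long as a camera call. They do not tell look-alikes from the thing itself.
- ctrl.search_frame(camera, query): "box" ([left, top, right, bottom] in pixels, round what is visible of it).
- ctrl.place_of(camera, query): "uv" ([column, row] in pixels: a listed point, or the origin of a listed thing).
The state is a dict: "time_s": time; "joints": joint angles; "dq": joint speeds; "tau": joint torques, N m; "eef_pos": TCP position; "ee_rot": TCP orientation; "force": force on the tool from outside, world axes, zero at the start; "wrist_torque": the same for the moment, N m; "grip_width": opening from 0.0 (shut) to 1.0 (fully open); "grip_force": force on a finger pad.
Only numpy, scipy, OpenCV 4.12 (cv2) and the standard library are available. Lean on these libraries where they do the work, as an engineer would, in place of code of your own. Each camera call takes 0.05 s, during which the arm holds its last target. There are 200 camera calls.

TASK

I need the bike pump that lies on the turntable behind the mug, the bell cap and the reflector clip. First move those three onto the black rubber mat at the side, then lay the pump lengthways in the middle of the wooden tray while they are all still on the mat, and only then put the three back upright in the middle of their own cork pads on the turntable: mug on the round pad, bell cap on the square one, reflector clip lengthways on the oblong one. Keep the mug upright all the time so that no key ring falls out, and set it down rather than drop it.

Things in the scene. Friction and masses are not known exactly. Their poses are not given: they have to be found in the camera images.
- mug_center (a point): Grey ceramic mug with steel key rings in it, outside diameter 64 mm, 66 mm high (the side is straight from 6 mm up), handle on its own -x side reaching 55 mm from its axis; about 250 g. Point: on its axis half-way up, 33 mm above its underside; z up. It starts on the round pad, one of three pads in a row 90 mm apart; the handle points away from the pump, so fingers fit on both its y sides.
- bell_center (a point): Steel bell cap, a low dome, diameter 56 mm with a straight side 15 mm high, 30 mm high (33.5 mm over the little nut on top), 90 g, solid. Point: on its axis 15 mm above its underside; z up. It starts on the square pad.
- clip_center (a point): Green plastic reflector clip standing on a black foot: foot 56 mm (x) by 18 mm (y) by 10 mm high, green upright slab above it 56 mm (x) by 12 mm (y), 40 mm high in all, 50 g. Point: centre, 20 mm above its underside; x along its length, z up. It starts on the oblong pad.
- pump_center (a point): Aluminium bike pump lying on its side: 170 mm long (x), a round tube of diameter 24 mm between two square ends 30 mm long, 28 mm wide (y) and 32 mm high which keep it from rolling; about 160 g. Point: middle of the tube, 16 mm above its underside; x along its length, z up. It starts on the turntable top, about 54 mm behind the row of pads and along it; a yellow tyre lever, 6 mm high, lies about 75 mm further behind.
- round_pad: Home of the mug: round cork pad, diameter 72 mm, 2 mm thick, fixed on the turntable. Origin: centre of its underside; its top is 2 mm above.
- square_pad: Home of the bell cap: square cork pad, 64 mm by 64 mm, 2 mm thick, fixed on the turntable. Origin: centre of its underside; its top is 2 mm above.
- oblong_pad: Home of the reflector clip: oblong cork pad, 68 mm (x) by 34 mm (y), 2 mm thick, fixed on the turntable. Origin: centre of its underside; its top is 2 mm above. x runs along its length.
- turntable: Round white laminate lazy-susan, diameter 310 mm, locked so that it does not turn. Origin: centre of its underside on the bench; its top is 30 mm above. The row of pads runs along its y, the pump lies behind the row (+x side).
- mat: Side area: flat black rubber mat 270 mm (x) by 140 mm (y), 5 mm thick, fixed, to the left or right of the turntable. Origin: centre of its underside on the bench; its top is 5 mm above.
- tray: Shallow wooden tray for the pump, fixed, on the other side of the turntable: 260 mm (x) by 140 mm (y) outside, rim 6 mm thick and 14 mm high above the bench, inner floor 6 mm above the bench. Origin: centre of its underside; x runs along its length.
Not all that is in view belongs to the job. What is shaped like the part that bears bell_center but orange is not meant.

How it is judged (in metres and radians):
On the way, in this order (a step that is already met when the one before it is completed fails the run):
1. mug, bell cap and clip are all set down and released on the mat, the pump still on the turntable (x of mug_center in the frame of mat between -0.135 and 0.135 m and y of mug_center in the frame of mat between -0.07 and 0.07 m and height (world z) of mug_center below 0.05 m and contact force between the fingers and mug below 0.05 N and linear speed of each of mug, bell, clip below 0.03 m/s and x of bell_center in the frame of mat between -0.135 and 0.135 m and y of bell_center in the frame of mat between -0.07 and 0.07 m and height (world z) of bell_center below 0.032 m and contact force between the fingers and bell below 0.05 N and x of clip_center in the frame of mat between -0.135 and 0.135 m and y of clip_center in the frame of mat between -0.07 and 0.07 m and height (world z) of clip_center below 0.037 m and contact force between the fingers and clip below 0.05 N and distance of pump_center from where it was at the start of the episode below 0.04 m), for 0.2 s.
2. the pump lies released lengthways in the middle of the tray, the three still on the mat (horizontal distance between pump_center and tray below 0.015 m and angle between the x axis of pump and the x axis of tray, either way round below 0.2 rad and height (world z) of pump_center below 0.03 m and angle between pump's own z axis and vertical below 0.15 rad and contact force between the fingers and pump below 0.05 N and linear speed of each of pump, mug, bell, clip below 0.03 m/s and x of mug_center in the frame of mat between -0.135 and 0.135 m and y of mug_center in the frame of mat between -0.07 and 0.07 m and height (world z) of mug_center below 0.05 m and contact force between the fingers and mug below 0.05 N and x of bell_center in the frame of mat between -0.135 and 0.135 m and y of bell_center in the frame of mat between -0.07 and 0.07 m and height (world z) of bell_center below 0.032 m and contact force between the fingers and bell below 0.05 N and x of clip_center in the frame of mat between -0.135 and 0.135 m and y of clip_center in the frame of mat between -0.07 and 0.07 m and height (world z) of clip_center below 0.037 m and contact force between the fingers and clip below 0.05 N), for 0.2 s.
At the end, for the whole second after the job is handed in: Mug on the round pad, bell cap on the square, clip on the oblong one: upright, within 12 mm of its centre, the clip within 0.25 rad of its length. Pump on the tray floor within 15 mm of its centre and 0.2 rad of its length. All released and at rest (horizontal distance between mug_center and round_pad below 0.012 m and height (world z) of mug_center between 0.059 and 0.071 m and angle between each of mug, bell, clip, pump's own z axis and vertical below 0.15 rad and contact force between the fingers and mug below 0.05 N and linear speed of each of mug, bell, clip, pump below 0.03 m/s and horizontal distance between bell_center and square_pad below 0.012 m and height (world z) of bell_center between 0.041 and 0.053 m and contact force between the fingers and bell below 0.05 N and horizontal distance between clip_center and oblong_pad below 0.012 m and height (world z) of clip_center between 0.046 and 0.058 m and contact force between the fingers and clip below 0.05 N and angle between the x axis of clip and the x axis of oblong_pad, either way round below 0.25 rad and horizontal distance between pump_center and tray below 0.015 m and angle between the x axis of pump and the x axis of tray, either way round below 0.2 rad and height (world z) of pump_center below 0.03 m and contact force between the fingers and pump below 0.05 N); the robot touches nothing.
It fails at once if the mug is tipped by more than about 35 degrees (angle between mug's own z axis and vertical above 0.6 rad).
It fails at once if the mug is dropped from a height (linear speed of mug above 0.7 m/s and contact force between the fingers and mug below 0.05 N).
It also fails if it takes over 144 s, if anything falls off the work surface, if the arm or the gripper's body presses on something with over 40 N, if the wrist force passes 120 N, or if a joint passes its speed limit or range.

## Working session

There is one attempt and no reset: what is moved stays moved. The work goes in short steps, Python scripts to look and compute and a tool call to move; the robot and the scene stay as the last step left them, time stands still between calls to the robot, and variables do not carry over. Pictures are saved under pics/ and viewed, at most 14 in all, crops included, and the job is handed in when it is done.

Besides the shell and the picture viewer there is one more tool, called after ">>>" as name(argument=value, ...), one argument or row to a line, values as JSON. send_rows: Moves the arm, as the interface text tells. Its arguments: {"type":"object","properties":{"targets":{"type":"array"},"grip":{"type":"number"},"squeeze":{"type":"number"}},"required":["targets"]}

```bash
ls; mkdir -p pics
cat > h.py <<'E'
import numpy as np, cv2
from rig import ctrl
def snap(cam,fn=None):
    im,d=ctrl.capture(cam)
    if fn: cv2.imwrite('pics/'+fn,im[:,:,::-1])
    return im,d
def world(cam,uv,d=None,z=None):
    """pixel -> world (scene/top), from depth or on plane z"""
    c=ctrl.calibration(cam); V=np.array(c['view']); R=V[:3,:3]; t=V[:3,3]
    ray=np.array([(uv[0]-c['cx'])/c['fx'],(uv[1]-c['cy'])/c['fy'],1.0])
    o=-R.T@t; r=R.T@ray
    s=(z-o[2])/r[2] if z is not None else d[int(round(uv[1])),int(round(uv[0]))]
    return o+s*r
E
python3 - <<'E'
from h import *
s=ctrl.sense(); print(s)
for cam in ['top','scene']:
    im,d=snap(cam,cam+'0.png')
    for q,z in dict(mug_center=65,bell_center=47,clip_center=52,pump_center=46,round_pad=30,square_pad=30,oblong_pad=30,turntable=0,mat=0,tray=0).items():
        for r in ctrl.place_of(cam,q)[:3]:
            print(cam,q,round(r['conf'],2),np.round(r['uv']),world(cam,r['uv'],z=z).round())
E
```

```text
pics
{'time_s': 0.0, 'joints': array([ 9.60613135e-01,  3.13474460e-01,  1.49845626e+00, -8.06375813e-07,
        1.33098130e+00, -2.23414042e-01]), 'dq': array([-0.00127416, -0.0010688 , -0.00138853, -0.00028452, -0.00072912,
       -0.00049925]), 'tau': array([-8.17771597e-04, -4.12268257e+01, -2.59738809e+01, -2.57652255e-04,
        4.19353208e-03,  1.17225875e-05]), 'eef_pos': array([197.89518894, 485.99454354, 230.71533628]), 'ee_rot': array([-2.66706389e-04,  1.92181338e-01,  9.81359210e-01, -6.03369314e-04]), 'force': array([-0.02651408, -0.36150257, -0.19477365]), 'wrist_torque': array([-0.0684833 ,  0.00010252, -0.01248811]), 'grip_force': 0.0, 'grip_width': 0.9976645083038006}
top mug_center 0.96 [276. 192.] [518.  80.  65.]
top bell_center 0.94 [372. 271.] [ 346. -124.   47.]
top bell_center 0.78 [320. 190.] [524. -16.  47.]
top bell_center 0.6 [359. 190.] [ 522. -100.   47.]
top clip_center 0.55 [361. 186.] [ 531. -104.   52.]
top pump_center 0.79 [317. 163.] [584.  -9.  46.]
top round_pad 0.59 [280. 194.] [518.  71.  30.]
top square_pad 0.67 [320. 189.] [527. -16.  30.]
[... 242 characters left out ...]
0.]
top tray 0.94 [452. 194.] [ 514. -319.    0.]
top tray 0.7 [176. 208.] [494. 309.   0.]
scene mug_center 0.85 [318. 249.] [519.  78.  65.]
scene bell_center 0.71 [343. 189.] [371. -86.  47.]
scene bell_center 0.66 [292. 225.] [524. -23.  47.]
scene clip_center 0.7 [267. 236.] [583. -11.  52.]
scene clip_center 0.55 [274. 206.] [535. -93.  52.]
scene pump_center 0.85 [267. 236.] [581. -17.  46.]
scene square_pad 0.53 [292. 235.] [530. -12.  30.]
scene oblong_pad 0.59 [273. 208.] [ 531. -112.   30.]
scene turntable 0.7 [271. 256.] [581.  -7.   0.]
scene turntable 0.25 [255. 169.] [ 497. -325.    0.]
scene mat 0.87 [406. 368.] [488. 313.   0.]
scene tray 0.87 [253. 166.] [ 495. -346.    0.]
```

Run:
```python
import cv2
im=cv2.imread('pics/top0.png'); cv2.imwrite('pics/topc.png',cv2.resize(im[90:310,110:510],None,fx=2,fy=2,interpolation=cv2.INTER_CUBIC))
```

```text
(no output)
```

View pics/topc.png

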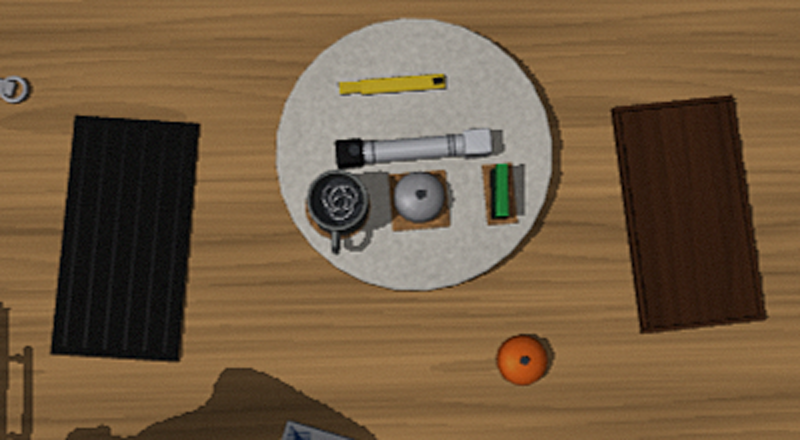

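View pics/scene0.png

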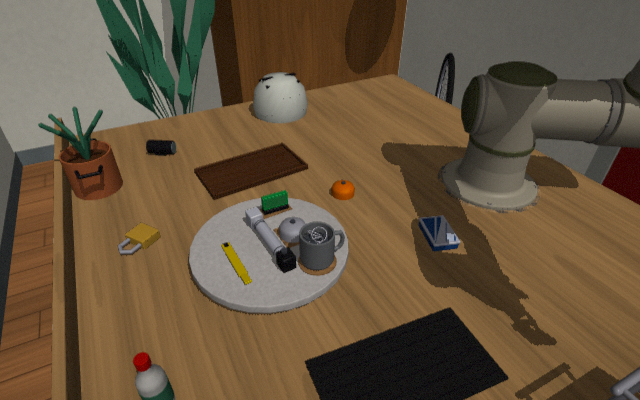

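Top view (full-image pixels): grey bell cap at (320,190), on the square pad. The orange look-alike at (372,271), standing alone on the bench, is not meant. The mug is at (279,190), the clip at (361,186), the pump at (317,164), the mat at left (172,208) and the tray at right (454,197). I'll now measure them from the depth cloud.

```bash
cat >> h.py <<'E'
def cloud(cam,d):
    c=ctrl.calibration(cam); V=np.array(c['view']); R=V[:3,:3]; t=V[:3,3]
    v,u=np.mgrid[:d.shape[0],:d.shape[1]]
    P=np.stack([(u-c['cx'])/c['fx']*d,(v-c['cy'])/c['fy']*d,d],-1)
    return (P-t)@R
def rect(pts):
    (c,(w,h),a)=cv2.minAreaRect(pts[:,:2].astype(np.float32))
    if w<h: w,h,a=h,w,a+90
    return np.round(c,1),round(w,1),round(h,1),round(np.deg2rad((a+90)%180-90),3)
E
python3 - <<'E'
from h import *
im,d=snap('top'); P=cloud('top',d); hsv=cv2.cvtColor(im,cv2.COLOR_RGB2HSV)
X,Y,Z=P[...,0],P[...,1],P[...,2]
ok=d>0
def near(x,y,r): return ok&(np.hypot(X-x,Y-y)<r)
m=near(518,78,70)&(Z>88); print('mug rim',m.sum(),rect(P[m]),np.median(Z[m]))
m=near(518,78,45)&(Z>88); print('mug circ',cv2.minEnclosingCircle(P[m][:,:2].astype(np.float32)))
m=near(524,-16,42)&(Z>36); print('bell',m.sum(),cv2.minEnclosingCircle(P[m][:,:2].astype(np.float32)),P[m].mean(0),Z[m].max())
g=near(530,-104,60)&(hsv[...,0]>45)&(hsv[...,0]<85)&(hsv[...,1]>120); 
print('clip',rect(P[g&(Z>60)]),Z[g].max(),P[g&(Z>60)].mean(0))
m=near(583,-12,110)&(Z>44)&(X>560); print('pump',m.sum(),rect(P[m]),P[m].mean(0),Z[m].max())
ck=near(525,-16,150)&(Z<40)&(Z>25)&(hsv[...,1]>90)&(hsv[...,0]<22)&(hsv[...,2]>60)
n,l,st,ce=cv2.connectedComponentsWithStats(ck.astype(np.uint8))
for i in range(1,n):
    if st[i,4]>20: print('cork',st[i,4],rect(P[l==i]))
m=near(500,315,200)&(hsv[...,2]<45)&(abs(Z-5)<5)
n,l,st,ce=cv2.connectedComponentsWithStats(m.astype(np.uint8)); i=1+st[1:,4].argmax(); print('mat',rect(P[l==i]),np.median(Z[l==i]))
m=near(510,-320,220)&(Z>9)&(Z<20); n,l,st,ce=cv2.connectedComponentsWithStats(m.astype(np.uint8)); i=1+st[1:,4].argmax();print('tray',rect(P[l==i]),st[i,4])
m=ok&(np.hypot(X-580,Y+6)<180)&(Z>24)&(Z<36);print('tt',cv2.minEnclosingCircle(P[m][:,:2].astype(np.float32)),np.median(Z[m]))
E
```

```text
mug rim 281 (array([516.8,  73. ]), 66.2, 63.9, np.float64(-0.795)) 96.3757134821034
mug circ ((512.6809692382812, 73.79103088378906), 37.78079605102539)
bell 516 ((531.1192016601562, -16.89803695678711), 35.69001388549805) [525.96186385 -14.48046911  55.9162656 ] 69.56939575105436
clip (array([ 530. , -101.8]), 55.2, 12.7, np.float64(0.015)) 75.68096368491437 [ 529.6042288  -101.69289401   70.56390831]
pump 932 (array([580.4,  -9.4]), 169.7, 29.3, np.float64(-1.499)) [579.15045835  -9.48713871  57.36507641] 70.96069511008687
cork 128 (array([ 531.9, -101.4]), 69.3, 31.7, np.float64(0.14))
cork 30 (array([552. , -39.4]), 22.7, 10.9, np.float64(0.713))
cork 21 (array([552. ,   8.8]), 21.0, 7.8, np.float64(-1.45))
cork 21 (array([ 540.2, -117.4]), 25.4, 2.9, np.float64(-0.029))
cork 42 (array([502.4, 100. ]), 44.3, 9.6, np.float64(0.657))
cork 156 (array([503.8, -15.6]), 64.0, 18.7, np.float64(-1.46))
mat (array([494.2, 314.1]), 268.8, 141.5, np.float64(-0.083)) 4.729378972891563
tray (array([ 509., -321.]), 260.0, 141.7, np.float64(0.087)) 964
tt ((580.2745361328125, -11.258739471435547), 154.8223419189453) 29.83713450527117
```

>>> send_rows(
  targets=[
    {"offset": [31.9, -41.3, 0], "spin": 0.459},
    {"offset": [31.9, -41.3, 0], "spin": 0.459},
    {"offset": [31.9, -41.3, 0], "spin": 0.459},
    {"offset": [31.9, -41.3, 0], "spin": 0.459},
    {"offset": [31.9, -41.3, 0], "spin": 0.459},
    {"offset": [31.9, -41.3, 0], "spin": 0.459},
    {"offset": [31.9, -41.3, 0], "spin": 0.459},
    {"offset": [31.9, -41.3, 0], "spin": 0.459},
  ],
  grip=0.9,
)

```text
time_s: 1.82
eef_pos: [389.9, 237.8, 231.6]
ee_rot: [0.0, -0.036, 0.999, 0.0]
force: [1.3, 0.5, 0.0]
grip_width: 0.898
grip_force: 0.0
```

>>> send_rows(
  targets=[
    {"offset": [11.5, -14.9, 0], "spin": 0},
    {"offset": [11.5, -14.9, 0], "spin": 0},
    {"offset": [11.5, -14.9, 0], "spin": 0},
    {"offset": [11.5, -14.9, 0], "spin": 0},
    {"offset": [11.5, -14.9, -4], "spin": 0},
    {"offset": [11.5, -14.9, -8], "spin": 0},
    {"offset": [11.5, -14.9, -8], "spin": 0},
    {"offset": [11.5, -14.9, -8], "spin": 0},
  ],
)

```text
time_s: 2.48
eef_pos: [503.2, 90.7, 150.6]
ee_rot: [-0.002, -0.036, 0.999, 0.0]
force: [0.3, 0.5, 0.5]
grip_width: 0.901
grip_force: 0.0
```

```bash
cat >> h.py <<'E'
from scipy.spatial.transform import Rotation as Ro
def wworld(uv,s,z):
    """wrist pixel -> world on plane z (fisheye)"""
    c=ctrl.calibration('wrist'); M=np.array(c['mount'])
    p=np.array([(uv[0]-c['cx'])/c['fx'],(uv[1]-c['cy'])/c['fy']]); r=np.hypot(*p)
    ray=np.array([*(p/max(r,1e-9)*np.sin(r)),np.cos(r)])
    q=s['ee_rot']; R=Ro.from_quat([q[1],q[2],q[3],q[0]]).as_matrix()
    o=R@M[:3,3]+s['eef_pos']; w=R@M[:3,:3]@ray
    return o+(z-o[2])/w[2]*w
def tool():
    s=ctrl.sense(); q=s['ee_rot']; y=Ro.from_quat([q[1],q[2],q[3],q[0]]).as_matrix()[:,1]
    print(s['time_s'],s['eef_pos'].round(1),'closing yaw-90:',round(float(np.arctan(-y[0]/y[1])),3),s['grip_width'],s['grip_force'],s['force'].round(1)); return s
E
python3 - <<'E'
from h import *
s=tool(); im,d=snap('wrist','w1.png')
for q,z in dict(mug_center=65,bell_center=47,clip_center=52,pump_center=46).items():
    for r in ctrl.place_of('wrist',q)[:2]: print(q,round(r['conf'],2),np.round(r['uv']),wworld(r['uv'],s,z).round(1))
E
```

```text
2.4833 [503.2  90.7 150.6] closing yaw-90: 0.072 0.9008738883932559 0.0 [0.3 0.5 0.5]
mug_center 0.95 [294. 219.] [519.5  72.8  65. ]
bell_center 0.89 [121.  28.] [ 358.3 -100.3   47. ]
bell_center 0.6 [200. 216.] [531.1 -12.8  47. ]
clip_center 0.74 [120. 209.] [530.5 -99.   52. ]
pump_center 0.95 [206. 263.] [578.5 -10.3  46. ]
```

View pics/w1.png

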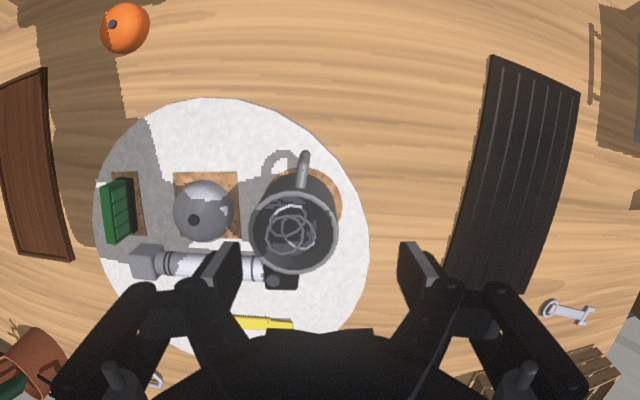

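The wrist view confirms the layout: mug at (294,225), grey bell at (203,212), clip at (120,210), and the orange decoy separate at (125,28). I'll let the arm settle before going down.

>>> send_rows(
  targets=[
    {"offset": [0, 0, 0], "spin": 0},
    {"offset": [0, 0, 0], "spin": 0},
    {"offset": [0, 0, 0], "spin": 0},
    {"offset": [0, 0, 0], "spin": 0},
  ],
)

```text
time_s: 3.07
eef_pos: [504.1, 90.7, 151.6]
ee_rot: [0.0, -0.036, 0.999, -0.0]
force: [-0.1, -0.0, 0.5]
grip_width: 0.902
grip_force: 0.0
```

>>> send_rows(
  targets=[
    {"offset": [1.35, -1.77, 0], "spin": 0},
    {"offset": [1.35, -1.77, 0], "spin": 0},
    {"offset": [1.35, -1.77, -3], "spin": 0},
    {"offset": [1.35, -1.77, -6], "spin": 0},
    {"offset": [1.35, -1.77, -8], "spin": 0},
    {"offset": [1.35, -1.77, -9.9], "spin": 0},
    {"offset": [1.35, -1.77, -9.9], "spin": 0},
    {"offset": [1.35, -1.77, -9.9], "spin": 0},
  ],
)

```text
time_s: 3.73
eef_pos: [517.3, 73.0, 52.3]
ee_rot: [-0.001, -0.036, 0.999, 0.0]
force: [-0.3, -0.3, -0.3]
grip_width: 0.903
grip_force: 0.0
```

>>> send_rows(
  targets=[
    {"offset": [0, 0, 0], "spin": 0},
    {"offset": [0, 0, 0], "spin": 0},
    {"offset": [0, 0, 0], "spin": 0},
    {"offset": [0, 0, 0], "spin": 0},
    {"offset": [0, 0, 0], "spin": 0},
    {"offset": [0, 0, 0], "spin": 0},
  ],
  grip=0.4,
  squeeze=35,
)

```text
time_s: 4.23
eef_pos: [518.4, 73.0, 53.9]
ee_rot: [0.001, -0.036, 0.999, -0.0]
force: [-0.9, 1.4, 6.7]
grip_width: 0.745
grip_force: 39.3
```

>>> send_rows(
  targets=[
    {"offset": [0, 0, 1.5], "spin": 0},
    {"offset": [0, 0, 4], "spin": 0},
    {"offset": [0, 0, 6], "spin": 0},
    {"offset": [-0.9, 2, 7], "spin": 0},
    {"offset": [-2.2, 5, 7], "spin": 0},
    {"offset": [-3.5, 8, 7], "spin": 0},
    {"offset": [-4.8, 11, 7], "spin": 0},
    {"offset": [-6.1, 14, 7], "spin": 0},
  ],
)

```text
time_s: 4.9
eef_pos: [455.7, 214.1, 122.8]
ee_rot: [0.0, -0.036, 0.999, 0.0]
force: [1.1, -0.5, -3.1]
grip_width: 0.741
grip_force: 40.1
```

>>> send_rows(
  targets=[
    {"offset": [-1.3, 3, 0], "spin": 0},
    {"offset": [-2.6, 6, 0], "spin": 0},
    {"offset": [-3.9, 8.8, 0], "spin": 0},
    {"offset": [-4.8, 10.8, 0], "spin": 0},
    {"offset": [-4.8, 10.8, -1], "spin": 0},
    {"offset": [-4.8, 10.8, -3], "spin": 0},
    {"offset": [-4.8, 10.8, -5], "spin": 0},
    {"offset": [-4.8, 10.8, -7], "spin": 0},
  ],
)

```text
time_s: 5.57
eef_pos: [408.6, 320.6, 51.7]
ee_rot: [0.0, -0.036, 0.999, 0.0]
force: [1.0, 0.2, -3.1]
grip_width: 0.743
grip_force: 40.2
```

>>> send_rows(
  targets=[
    {"offset": [0, 0, -1], "spin": 0},
    {"offset": [0, 0, -1.9], "spin": 0},
    {"offset": [0, 0, -2.3], "spin": 0},
    {"offset": [0, 0, -2.5], "spin": 0},
    {"offset": [0, 0, -2.6], "spin": 0},
    {"offset": [0, 0, -2.6], "spin": 0},
  ],
)

```text
time_s: 6.07
eef_pos: [409.0, 321.1, 27.1]
ee_rot: [0.001, -0.036, 0.999, 0.0]
force: [1.1, 0.9, -3.0]
grip_width: 0.745
grip_force: 40.1
```

Not yet in contact (about 2 mm left); I'll lower slowly until the weight comes off.

>>> send_rows(
  targets=[
    {"offset": [0, 0, -0.1], "spin": 0},
    {"offset": [0, 0, -0.2], "spin": 0},
    {"offset": [0, 0, -0.2], "spin": 0},
  ],
)

```text
time_s: 6.32
eef_pos: [409.2, 321.2, 26.9]
ee_rot: [0.001, -0.036, 0.999, 0.0]
force: [-8.3, -4.5, 20.3]
grip_width: 0.744
grip_force: 41.4
```

>>> send_rows(
  targets=[
    {"offset": [0, 0, 0.1], "spin": 0},
    {"offset": [0, 0, 0.1], "spin": 0},
    {"offset": [0, 0, 0.1], "spin": 0},
    {"offset": [0, 0, 0.1], "spin": 0},
    {"offset": [0, 0, 2], "spin": 0},
    {"offset": [0, 0, 5], "spin": 0},
    {"offset": [0, 0, 9], "spin": 0},
    {"offset": [0, 0, 10], "spin": 0},
  ],
  grip=0.9,
)

```text
time_s: 6.98
eef_pos: [410.5, 321.9, 129.4]
ee_rot: [0.004, -0.036, 0.999, 0.002]
force: [1.3, 0.3, 0.6]
grip_width: 0.897
grip_force: 0.0
```

>>> send_rows(
  targets=[
    {"offset": [11.75, -33.6, 0], "spin": 0},
    {"offset": [11.75, -33.6, 0], "spin": 0},
    {"offset": [11.75, -33.6, 0], "spin": 0},
    {"offset": [11.75, -33.6, 0], "spin": 0},
    {"offset": [11.75, -33.6, 0], "spin": 0},
    {"offset": [11.75, -33.6, 0], "spin": 0},
    {"offset": [11.75, -33.6, 0], "spin": 0},
    {"offset": [11.75, -33.6, 0], "spin": 0},
  ],
)

```text
time_s: 7.65
eef_pos: [518.9, 4.1, 124.3]
ee_rot: [0.0, -0.036, 0.999, -0.0]
force: [1.2, -0.1, -0.2]
grip_width: 0.901
grip_force: 0.0
```

>>> send_rows(
  targets=[
    {"offset": [0, 0, 0], "spin": 0},
    {"offset": [0, 0, 0], "spin": 0},
  ],
)

```text
time_s: 7.82
eef_pos: [518.9, 4.5, 124.0]
ee_rot: [-0.0, -0.034, 0.999, 0.0]
force: [-0.4, 1.1, -1.0]
grip_width: 0.901
grip_force: 0.0
```

Run:
```python
from h import *
s=tool(); im,d=snap('wrist','w2.png')
for q,z in dict(bell_center=47,clip_center=52,round_pad=30,square_pad=30,oblong_pad=30).items():
    for r in ctrl.place_of('wrist',q)[:2]: print(q,round(r['conf'],2),np.round(r['uv']),wworld(r['uv'],s,z).round(1))
im,d=snap('top','t2.png')
P=cloud('top',d); X,Y,Z=np.moveaxis(P,-1,0); hsv=cv2.cvtColor(im,cv2.COLOR_RGB2HSV)
ck=(np.hypot(X-517,Y-73)<60)&(d>0)&(Z<40)&(Z>25)&(hsv[...,1]>90)&(hsv[...,0]<22)&(hsv[...,2]>60)
print('round pad',ck.sum(),rect(P[ck]),P[ck].mean(0))
m=(np.hypot(X-409,Y-321)<60)&(d>0)&(Z>62); print('mug',m.sum(), P[m].mean(0) if m.any() else 0)
```

```text
7.8167 [518.9   4.5 124. ] closing yaw-90: 0.069 0.9013295661134573 0.0 [-0.4  1.1 -1. ]
bell_center 0.94 [292. 214.] [528.1 -14.9  47. ]
clip_center 0.81 [184. 209.] [ 529.8 -100.4   52. ]
round_pad 0.82 [405. 204.] [519.3  76.3  30. ]
round_pad 0.26 [586. 186.] [486.9 286.6  30. ]
oblong_pad 0.59 [191. 201.] [ 529.8 -103.4   30. ]
round pad 0 (array([0., 0.]), 0.0, 0.0, np.float64(0.0)) [nan nan nan]
mug 288 [408.61278317 319.41949807  68.79332886]<stdin>:8: RuntimeWarning: Mean of empty slice.
  ret = um.true_divide(
```

>>> send_rows(
  targets=[
    {"offset": [0.85, -1.95, 0], "spin": 0},
    {"offset": [0.85, -1.95, -2], "spin": 0},
    {"offset": [0.85, -1.95, -4.5], "spin": 0},
    {"offset": [0.85, -1.95, -7], "spin": 0},
    {"offset": [0.85, -1.95, -8.3], "spin": 0},
    {"offset": [0.85, -1.95, -9], "spin": 0},
    {"offset": [0.85, -1.95, -9], "spin": 0},
  ],
)

```text
time_s: 8.75
eef_pos: [526.5, -12.7, 33.3]
ee_rot: [-0.001, -0.036, 0.999, 0.0]
force: [0.6, -0.2, 0.8]
grip_width: 0.9
grip_force: 0.0
```

>>> send_rows(
  targets=[
    {"offset": [0, 0, 0], "spin": 0},
    {"offset": [0, 0, 0], "spin": 0},
    {"offset": [0, 0, 0], "spin": 0},
    {"offset": [0, 0, 0], "spin": 0},
    {"offset": [0, 0, 0], "spin": 0},
    {"offset": [0, 0, 0], "spin": 0},
  ],
  grip=0.4,
)

```text
time_s: 9.25
eef_pos: [527.8, -13.2, 35.9]
ee_rot: [0.001, -0.036, 0.999, -0.0]
force: [-2.1, 1.4, 5.9]
grip_width: 0.63
grip_force: 36.2
```

>>> send_rows(
  targets=[
    {"offset": [0, 0, 0], "spin": 0},
    {"offset": [0, 0, 0], "spin": 0},
    {"offset": [0, -0.1, -0.3], "spin": 0},
    {"offset": [0, -0.1, -0.6], "spin": 0},
    {"offset": [0, -0.1, -0.6], "spin": 0},
  ],
  grip=0.8,
)

```text
time_s: 9.67
eef_pos: [526.8, -14.2, 27.7]
ee_rot: [-0.001, -0.036, 0.999, 0.0]
force: [-0.4, -0.0, -0.8]
grip_width: 0.797
grip_force: 0.0
```

>>> send_rows(
  targets=[
    {"offset": [0, 0, 0], "spin": 0},
    {"offset": [0, 0, 0], "spin": 0},
    {"offset": [0, 0, 0], "spin": 0},
    {"offset": [0, 0, 0], "spin": 0},
    {"offset": [0, 0, 0], "spin": 0},
    {"offset": [0, 0, 0], "spin": 0},
  ],
  grip=0.4,
)

```text
time_s: 10.17
eef_pos: [527.2, -14.3, 28.5]
ee_rot: [0.0, -0.036, 0.999, -0.0]
force: [-0.5, 0.3, 3.3]
grip_width: 0.639
grip_force: 37.4
```

>>> send_rows(
  targets=[
    {"offset": [0, 0, 0.5], "spin": 0},
    {"offset": [0, 0, 2], "spin": 0},
    {"offset": [0, 0, 5], "spin": 0},
    {"offset": [0, 0, 7], "spin": 0},
    {"offset": [0.3, 2, 7], "spin": 0},
    {"offset": [0.9, 5, 7], "spin": 0},
    {"offset": [1.4, 8, 7], "spin": 0},
    {"offset": [1.9, 11, 7], "spin": 0},
  ],
)

```text
time_s: 10.83
eef_pos: [546.1, 97.0, 98.5]
ee_rot: [-0.0, -0.036, 0.999, 0.0]
force: [0.7, -0.1, -1.0]
grip_width: 0.641
grip_force: 37.4
```

>>> send_rows(
  targets=[
    {"offset": [0.6, 3.5, 0], "spin": 0},
    {"offset": [1.2, 7, 0], "spin": 0},
    {"offset": [1.8, 10.5, 0], "spin": 0},
    {"offset": [2.4, 14, 0], "spin": 0},
    {"offset": [3, 17.5, 0], "spin": 0},
    {"offset": [3.4, 21, 0], "spin": 0},
    {"offset": [3.4, 21.2, 0], "spin": 0},
    {"offset": [3.4, 21.2, -1], "spin": 0},
  ],
)

```text
time_s: 11.5
eef_pos: [580.4, 309.8, 89.4]
ee_rot: [0.001, -0.038, 0.999, 0.0]
force: [0.2, -0.7, -0.9]
grip_width: 0.641
grip_force: 37.4
```

>>> send_rows(
  targets=[
    {"offset": [0, 0, -2.5], "spin": 0},
    {"offset": [0, 0, -5], "spin": 0},
    {"offset": [0, 0, -7], "spin": 0},
    {"offset": [0, 0, -8.2], "spin": 0},
    {"offset": [0, 0, -8.5], "spin": 0},
    {"offset": [0, 0, -8.6], "spin": 0},
    {"offset": [0, 0, -8.7], "spin": 0},
    {"offset": [0, 0, -8.7], "spin": 0},
  ],
)

```text
time_s: 12.17
eef_pos: [580.4, 307.6, 1.9]
ee_rot: [0.0, -0.036, 0.999, 0.0]
force: [-0.0, -0.2, -0.6]
grip_width: 0.636
grip_force: 37.8
```

>>> send_rows(
  targets=[
    {"offset": [0, 0, -0.1], "spin": 0},
    {"offset": [0, 0, -0.1], "spin": 0},
    {"offset": [0, 0, -0.1], "spin": 0},
    {"offset": [0, 0, -0.1], "spin": 0},
    {"offset": [0, 0, 2], "spin": 0},
    {"offset": [0, 0, 6], "spin": 0},
    {"offset": [0, 0, 10], "spin": 0},
    {"offset": [0, 0, 12], "spin": 0},
  ],
  grip=0.85,
)

```text
time_s: 12.83
eef_pos: [581.5, 308.3, 126.7]
ee_rot: [0.003, -0.036, 0.999, 0.001]
force: [-0.1, 0.5, 0.9]
grip_width: 0.852
grip_force: 0.0
```

>>> send_rows(
  targets=[
    {"offset": [-5, -41, 0], "spin": 0},
    {"offset": [-5, -41, 0], "spin": 0},
    {"offset": [-5, -41, 0], "spin": 0},
    {"offset": [-5, -41, 0], "spin": 0},
    {"offset": [-5, -41, 0], "spin": 0},
    {"offset": [-5, -41, 0], "spin": 0},
    {"offset": [-5, -41, 0], "spin": 0},
    {"offset": [-5, -41, 0], "spin": 0},
  ],
  grip=0.5,
)

```text
time_s: 13.5
eef_pos: [539.2, -25.0, 121.7]
ee_rot: [0.0, -0.036, 0.999, -0.0]
force: [0.2, 0.5, 1.1]
grip_width: 0.501
grip_force: 0.0
```

>>> send_rows(
  targets=[
    {"offset": [-1, -7.5, 0], "spin": 0},
    {"offset": [-1, -7.5, 0], "spin": 0},
    {"offset": [-1, -7.5, 0], "spin": 0},
    {"offset": [-1, -7.5, 0], "spin": 0},
    {"offset": [-1, -7.5, 0], "spin": 0},
  ],
)

```text
time_s: 13.92
eef_pos: [529.8, -97.7, 121.5]
ee_rot: [0.0, -0.036, 0.999, 0.0]
force: [-0.4, -0.5, -0.2]
grip_width: 0.498
grip_force: 0.0
```

Run:
```python
from h import *
s=tool(); im,d=snap('wrist','w3.png')
for q,z in dict(clip_center=52,pump_center=46,square_pad=30,round_pad=30,oblong_pad=30).items():
    for r in ctrl.place_of('wrist',q)[:2]: print(q,round(r['conf'],2),np.round(r['uv']),wworld(r['uv'],s,z).round(1))
```

```text
13.9167 [529.8 -97.7 121.5] closing yaw-90: 0.072 0.4976856340411692 0.0 [-0.4 -0.5 -0.2]
clip_center 0.67 [316. 208.] [531.1 -99.2  52. ]
clip_center 0.37 [625. 187.] [487.4 230.8  52. ]
pump_center 0.87 [420. 270.] [581.9  -8.5  46. ]
square_pad 0.76 [423. 202.] [527.3 -11.2  30. ]
round_pad 0.72 [506. 200.] [519.2  72.   30. ]
oblong_pad 0.91 [312. 200.] [ 531.8 -102.5   30. ]
```

View pics/w3.png

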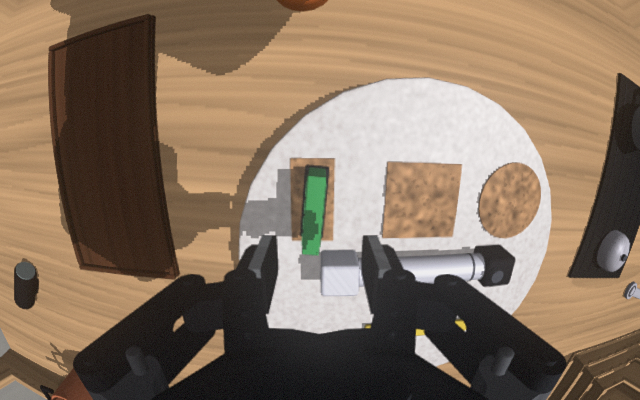

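The clip sits at (315,209) between the fingers. The bare square pad is at (422,200) and the round pad at (508,200). I'll go down on the clip.

>>> send_rows(
  targets=[
    {"offset": [0, -0.25, -2], "spin": 0},
    {"offset": [0, -0.25, -4], "spin": 0},
    {"offset": [0, -0.25, -6], "spin": 0},
    {"offset": [0, -0.25, -7.3], "spin": 0},
    {"offset": [0, -0.25, -7.6], "spin": 0},
    {"offset": [0, -0.25, -7.6], "spin": 0},
  ],
)

```text
time_s: 14.72
eef_pos: [529.5, -100.2, 44.8]
ee_rot: [-0.001, -0.036, 0.999, 0.0]
force: [0.1, -0.2, -0.4]
grip_width: 0.495
grip_force: 0.0
```

>>> send_rows(
  targets=[
    {"offset": [0, 0, 0], "spin": 0},
    {"offset": [0, 0, 0], "spin": 0},
    {"offset": [0, 0, 0], "spin": 0},
    {"offset": [0, 0, 0], "spin": 0},
    {"offset": [0, 0, 0], "spin": 0},
    {"offset": [0, 0, 0], "spin": 0},
  ],
  grip=0,
  squeeze=25,
)

```text
time_s: 15.22
eef_pos: [530.4, -100.8, 46.4]
ee_rot: [0.001, -0.036, 0.999, -0.0]
force: [-1.0, 0.7, 6.4]
grip_width: 0.137
grip_force: 28.9
```

>>> send_rows(
  targets=[
    {"offset": [0, 0, 0.5], "spin": 0},
    {"offset": [0, 0, 2.5], "spin": 0},
    {"offset": [0, 0, 6], "spin": 0},
    {"offset": [0, 1, 9], "spin": 0},
    {"offset": [-0.4, 4, 9], "spin": 0},
    {"offset": [-0.7, 8, 9], "spin": 0},
    {"offset": [-1.1, 12, 9], "spin": 0},
    {"offset": [-1.4, 16, 9], "spin": 0},
  ],
)

```text
time_s: 15.88
eef_pos: [515.1, 60.9, 135.8]
ee_rot: [0.0, -0.036, 0.999, -0.0]
force: [1.1, -0.6, 0.2]
grip_width: 0.139
grip_force: 27.9
```

>>> send_rows(
  targets=[
    {"offset": [-0.4, 4, 0], "spin": 0},
    {"offset": [-0.8, 8, 0], "spin": 0},
    {"offset": [-1.1, 12, 0], "spin": 0},
    {"offset": [-1.5, 16, 0], "spin": 0},
    {"offset": [-1.9, 20, 0], "spin": 0},
    {"offset": [-2.3, 24, 0], "spin": 0},
    {"offset": [-2.3, 25.5, 0], "spin": 0},
    {"offset": [-2.3, 25.5, 0], "spin": 0},
  ],
)

```text
time_s: 16.55
eef_pos: [491.8, 317.6, 135.4]
ee_rot: [0.0, -0.038, 0.999, 0.0]
force: [0.3, -0.7, -0.4]
grip_width: 0.137
grip_force: 27.9
```

>>> send_rows(
  targets=[
    {"offset": [0, 0, -3], "spin": 0},
    {"offset": [0, 0, -6], "spin": 0},
    {"offset": [0, 0, -8.5], "spin": 0},
    {"offset": [0, 0, -10.5], "spin": 0},
    {"offset": [0, 0, -11.3], "spin": 0},
    {"offset": [0, 0, -11.5], "spin": 0},
    {"offset": [0, 0, -11.5], "spin": 0},
  ],
)

```text
time_s: 17.13
eef_pos: [493.1, 314.0, 20.8]
ee_rot: [0.0, -0.036, 0.999, 0.0]
force: [0.1, -0.4, -0.8]
grip_width: 0.14
grip_force: 28.0
```

>>> send_rows(
  targets=[
    {"offset": [0, 0, -0.1], "spin": 0},
    {"offset": [0, 0, -0.2], "spin": 0},
    {"offset": [0, 0, -0.2], "spin": 0},
  ],
)

```text
time_s: 17.38
eef_pos: [493.4, 314.5, 19.3]
ee_rot: [0.001, -0.036, 0.999, 0.0]
force: [1.3, -0.1, 1.8]
grip_width: 0.136
grip_force: 28.4
```

>>> send_rows(
  targets=[
    {"offset": [0, 0, 0], "spin": 0},
    {"offset": [0, 0, 0], "spin": 0},
    {"offset": [0, 0, 0], "spin": 0},
    {"offset": [0, 0, 1], "spin": 0},
    {"offset": [0, 0, 4], "spin": 0},
    {"offset": [0, 0, 8], "spin": 0},
    {"offset": [0, 0, 12], "spin": 0},
    {"offset": [0, 0, 12], "spin": 0},
  ],
  grip=0.5,
)

```text
time_s: 18.05
eef_pos: [495.7, 315.7, 147.1]
ee_rot: [0.006, -0.036, 0.999, 0.002]
force: [2.0, 0.2, 0.8]
grip_width: 0.499
grip_force: 0.0
```

Run:
```python
from h import *
s=tool(); print(s['joints'].round(2))
im,d=snap('top','t3.png'); P=cloud('top',d); X,Y,Z=np.moveaxis(P,-1,0); hsv=cv2.cvtColor(im,cv2.COLOR_RGB2HSV)
ck=(np.hypot(X-525,Y+14)<150)&(X<562)&(d>0)&(Z<40)&(Z>25)&(hsv[...,1]>75)&(hsv[...,0]<25)
n,l,st,ce=cv2.connectedComponentsWithStats(ck.astype(np.uint8))
for i in range(1,n):
    if st[i,4]>40: print('cork',st[i,4],rect(P[l==i]),P[l==i].mean(0).round(1))
m=(np.hypot(X-583,Y+12)<110)&(d>0)&(Z>44)&(X>550); print('pump',rect(P[m]))
cv2.imwrite('pics/t3c.png',cv2.resize(im[90:310,110:510,::-1],None,fx=2,fy=2,interpolation=cv2.INTER_CUBIC))
```

```text
18.05 [495.7 315.7 147.1] closing yaw-90: 0.072 0.4985904480519054 0.0 [2.  0.2 0.8]
[ 0.37  0.52  1.43  0.    1.19 -1.28]
cork 429 (array([ 530.3, -104.1]), 64.5, 33.7, np.float64(0.054)) [ 530.2 -103.7   31.5]
cork 817 (array([526.1, -14.3]), 64.7, 63.6, np.float64(0.064)) [525.7 -14.   31.7]
cork 815 (array([519.4,  75.9]), 69.5, 68.5, np.float64(-0.019)) [519.9  76.1  31.6]
pump (array([580.7,  -9.5]), 170.3, 29.2, np.float64(-1.505))
```

View pics/t3c.png

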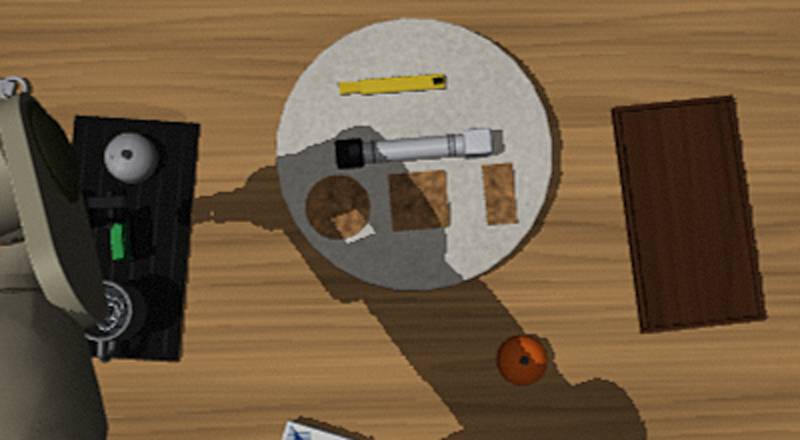

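Clip, bell and mug all stand on the mat in the top view. The pads are bare, and the pump is undisturbed at full-image (317,164). I'll fetch the pump.

>>> send_rows(
  targets=[
    {"offset": [8.6, -32.5, 0], "spin": -1.577},
    {"offset": [8.6, -32.5, 0], "spin": -1.577},
    {"offset": [8.6, -32.5, 0], "spin": -1.577},
    {"offset": [8.6, -32.5, 0], "spin": -1.577},
    {"offset": [8.6, -32.5, 0], "spin": -1.577},
    {"offset": [8.6, -32.5, 0], "spin": -1.577},
    {"offset": [8.6, -32.5, 0], "spin": -1.577},
    {"offset": [8.6, -32.5, 0], "spin": -1.577},
  ],
  grip=0.5,
)

```text
time_s: 18.77
eef_pos: [577.8, -9.8, 138.0]
ee_rot: [-0.001, 0.45, 0.893, -0.0]
force: [0.7, 1.0, 0.2]
grip_width: 0.502
grip_force: 0.0
```

Run:
```python
from h import *
tool()
```

```text
18.7667 [577.8  -9.8 138. ] closing yaw-90: -0.934 0.5016344248843991 0.0 [0.7 1.  0.2]
```

>>> send_rows(
  targets=[
    {"offset": [0.25, 0, 0], "spin": -0.577},
    {"offset": [0.25, 0, 0], "spin": -0.577},
    {"offset": [0.25, 0, 0], "spin": -0.577},
    {"offset": [0.25, 0, 0], "spin": -0.577},
    {"offset": [0.25, 0, -2], "spin": -0.577},
    {"offset": [0.25, 0, -5], "spin": -0.577},
    {"offset": [0.25, 0, -6], "spin": -0.577},
    {"offset": [0.25, 0, -6], "spin": -0.577},
  ],
)

```text
time_s: 19.43
eef_pos: [578.8, -7.5, 75.6]
ee_rot: [-0.003, 0.683, 0.73, -0.002]
force: [-0.4, 0.0, -0.6]
grip_width: 0.499
grip_force: 0.0
```

Run:
```python
from h import *
s=tool(); im,d=snap('wrist','w4.png')
for r in ctrl.place_of('wrist','pump_center')[:2]: print(round(r['conf'],2),np.round(r['uv']),wworld(r['uv'],s,46).round(1))
```

```text
19.4333 [578.8  -7.5  75.6] closing yaw-90: -1.504 0.49857601399116824 0.0 [-0.4  0.  -0.6]
0.63 [323. 229.] [581.4  -7.5  46. ]
```

View pics/w4.png

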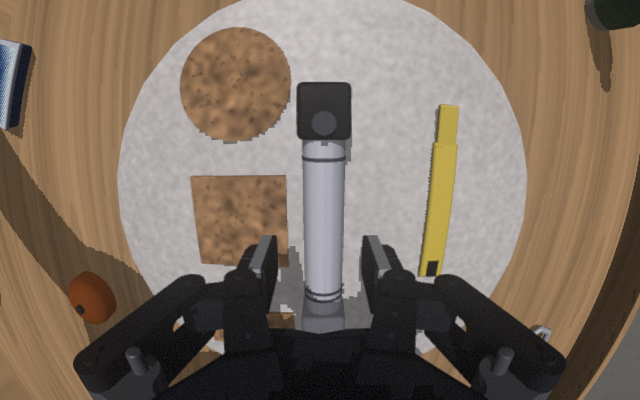

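The pump's tube (323,230) is centred between the fingers, and the lever (440,190) is clear of them.

>>> send_rows(
  targets=[
    {"offset": [0.15, -0.1, -1.5], "spin": 0},
    {"offset": [0.15, -0.1, -3], "spin": 0},
    {"offset": [0.15, -0.1, -4], "spin": 0},
    {"offset": [0.15, -0.1, -4.2], "spin": 0},
    {"offset": [0.15, -0.1, -4.2], "spin": 0},
  ],
)

```text
time_s: 19.95
eef_pos: [582.2, -8.9, 36.8]
ee_rot: [0.0, 0.683, 0.73, 0.0]
force: [0.8, 0.6, -0.5]
grip_width: 0.498
grip_force: 0.0
```

>>> send_rows(
  targets=[
    {"offset": [0, 0, 0], "spin": 0},
    {"offset": [0, 0, 0], "spin": 0},
    {"offset": [0, 0, 0], "spin": 0},
    {"offset": [0, 0, 0], "spin": 0},
    {"offset": [0, 0, 0], "spin": 0},
  ],
  grip=0.1,
  squeeze=40,
)

```text
time_s: 20.37
eef_pos: [582.8, -9.0, 37.6]
ee_rot: [0.001, 0.683, 0.73, 0.001]
force: [-0.9, 1.2, 6.4]
grip_width: 0.264
grip_force: 39.6
```

>>> send_rows(
  targets=[
    {"offset": [0, 0, 0.5], "spin": 0},
    {"offset": [0, 0, 2], "spin": 0},
    {"offset": [0, 0, 4.5], "spin": 0},
    {"offset": [0, 0, 7.5], "spin": 0},
    {"offset": [0, -1, 8], "spin": 0.1},
    {"offset": [-0.7, -3, 8], "spin": 0.22},
    {"offset": [-1.4, -6, 8], "spin": 0.34},
    {"offset": [-2.1, -9, 8], "spin": 0.46},
  ],
)

```text
time_s: 21.03
eef_pos: [560.6, -99.3, 116.8]
ee_rot: [0.0, 0.496, 0.868, -0.0]
force: [-0.1, -0.3, -0.6]
grip_width: 0.264
grip_force: 39.4
```

>>> send_rows(
  targets=[
    {"offset": [-0.7, -3, 0], "spin": 0.12},
    {"offset": [-1.4, -6, 0], "spin": 0.24},
    {"offset": [-2.1, -9, 0], "spin": 0.36},
    {"offset": [-2.8, -12, 0], "spin": 0.48},
    {"offset": [-3.5, -15, 0], "spin": 0.6},
    {"offset": [-4.2, -18, 0], "spin": 0.72},
    {"offset": [-4.9, -21, 0], "spin": 0.84},
    {"offset": [-5.25, -22.2, 0], "spin": 0.96},
  ],
)

```text
time_s: 21.7
eef_pos: [507.3, -324.3, 116.6]
ee_rot: [0.0, 0.041, 0.999, -0.001]
force: [0.4, -0.5, -1.6]
grip_width: 0.262
grip_force: 39.4
```

>>> send_rows(
  targets=[
    {"offset": [0, 0, 0], "spin": 0.12},
    {"offset": [0, 0, 0], "spin": 0.171},
    {"offset": [0, 0, 0], "spin": 0.171},
    {"offset": [0, 0, 0], "spin": 0.171},
    {"offset": [0, 0, -2], "spin": 0.171},
    {"offset": [0, 0, -4], "spin": 0.171},
    {"offset": [0, 0, -4], "spin": 0.171},
  ],
)

```text
time_s: 22.28
eef_pos: [507.2, -319.3, 73.0]
ee_rot: [-0.002, -0.042, 0.999, 0.002]
force: [-0.6, 0.7, -1.9]
grip_width: 0.26
grip_force: 39.4
```

Run:
```python
from h import *
s=tool(); im,d=snap('wrist','w5.png')
for q,z in dict(pump_center=s['eef_pos'][2]+8,tray=6).items():
  for r in ctrl.place_of('wrist',q)[:1]: print(q,round(r['conf'],2),np.round(r['uv']),wworld(r['uv'],s,z).round(1))
```

```text
22.2833 [ 507.2 -319.3   73. ] closing yaw-90: 0.085 0.2604834257558273 39.43483829498291 [-0.6  0.7 -1.9]
pump_center 0.61 [319. 257.] [ 507.1 -318.6   81. ]
```

View pics/w5.png

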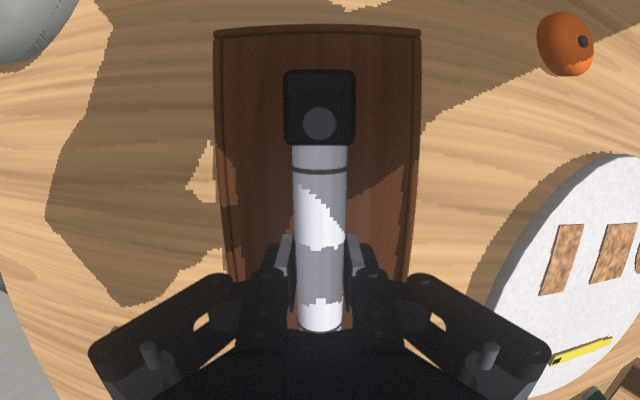

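The pump (319,200) hangs level over the tray's middle (317) and aligned with it. Lowering.

>>> send_rows(
  targets=[
    {"offset": [0.1, -0.1, -2], "spin": 0},
    {"offset": [0.1, -0.1, -4], "spin": 0},
    {"offset": [0.1, -0.1, -5.3], "spin": 0},
    {"offset": [0.1, -0.1, -5.9], "spin": 0},
    {"offset": [0.1, -0.1, -6], "spin": 0},
    {"offset": [0.1, -0.1, -6], "spin": 0},
  ],
)

```text
time_s: 22.93
eef_pos: [509.9, -322.1, 17.1]
ee_rot: [0.0, -0.043, 0.999, -0.0]
force: [-0.2, -0.6, -1.8]
grip_width: 0.259
grip_force: 39.5
```

>>> send_rows(
  targets=[
    {"offset": [0, 0.05, -0.2], "spin": 0},
    {"offset": [0, 0.05, -0.3], "spin": 0},
    {"offset": [0, 0.05, -0.35], "spin": 0},
    {"offset": [0, 0.05, -0.35], "spin": 0},
  ],
)

```text
time_s: 23.27
eef_pos: [509.8, -321.6, 13.7]
ee_rot: [0.0, -0.043, 0.999, -0.0]
force: [-1.6, 1.8, 4.8]
grip_width: 0.269
grip_force: 40.0
```

>>> send_rows(
  targets=[
    {"offset": [0, 0, 0], "spin": 0},
    {"offset": [0, 0, 0], "spin": 0},
    {"offset": [0, 0, 0], "spin": 0},
    {"offset": [0, 0, 2], "spin": 0},
    {"offset": [0, 0, 5], "spin": 0},
    {"offset": [0, 0, 9], "spin": 0},
    {"offset": [0, 0, 12], "spin": 0},
    {"offset": [0, 0, 12], "spin": 0},
  ],
  grip=0.6,
)

```text
time_s: 23.93
eef_pos: [511.6, -323.1, 139.5]
ee_rot: [0.004, -0.043, 0.999, -0.004]
force: [0.4, -1.3, 0.5]
grip_width: 0.599
grip_force: 0.0
```

>>> send_rows(
  targets=[
    {"offset": [0, 32, 0], "spin": 0},
    {"offset": [0, 32, 0], "spin": 0},
    {"offset": [0, 32, 0], "spin": 0},
    {"offset": [0, 32, 0], "spin": 0},
    {"offset": [0, 32, 0], "spin": 0},
    {"offset": [0, 32, 0], "spin": 0},
    {"offset": [0, 32, 0], "spin": 0},
    {"offset": [0, 32, 0], "spin": 0},
  ],
)

```text
time_s: 24.6
eef_pos: [508.8, 1.8, 132.5]
ee_rot: [-0.0, -0.044, 0.999, 0.0]
force: [-0.1, -0.1, -0.4]
grip_width: 0.6
grip_force: 0.0
```

Run:
```python
from h import *
s=tool(); print(s['joints'].round(2))
im,d=snap('top','t4.png'); P=cloud('top',d); X,Y,Z=np.moveaxis(P,-1,0); hsv=cv2.cvtColor(im,cv2.COLOR_RGB2HSV)
ok=d>0
m=(np.hypot(X-509,Y+321)<120)&ok&(Z>21); print('pump',rect(P[m]),Z[m].max())
m=(np.hypot(X-409,Y-321)<45)&ok&(Z>62); print('mug',rect(P[m]))
m=(np.hypot(X-580,Y-307)<45)&ok&(Z>12); print('bell',rect(P[m]),P[m].mean(0))
m=(np.hypot(X-494,Y-314)<45)&ok&(Z>35); print('clip',rect(P[m]))
```

```text
24.6 [508.8   1.8 132.5] closing yaw-90: 0.088 0.5999360699806677 0.0 [-0.1 -0.1 -0.4]
[-0.23  0.38  1.68  0.    1.08 -1.89]
pump (array([ 508.1, -322. ]), 169.4, 29.1, np.float64(0.086)) 47.11293129243647
mug (array([409.9, 319.8]), 63.6, 62.9, np.float64(0.724))
bell (array([580.5, 305.5]), 55.1, 53.2, np.float64(-1.187)) [579.31487148 303.06982725  28.9197339 ]
clip (array([493.7, 312.3]), 55.8, 14.4, np.float64(0.054))
```

>>> send_rows(
  targets=[
    {"offset": [-1.6, 31.3, 0], "spin": -0.015},
    {"offset": [-1.6, 31.3, 0], "spin": -0.015},
    {"offset": [-1.6, 31.3, 0], "spin": -0.015},
    {"offset": [-1.6, 31.3, 0], "spin": -0.015},
    {"offset": [-1.6, 31.3, 0], "spin": -0.015},
    {"offset": [-1.6, 31.3, 0], "spin": -0.015},
    {"offset": [-1.6, 31.3, 0], "spin": -0.015},
    {"offset": [-1.6, 31.3, 0], "spin": -0.015},
  ],
  grip=0.5,
)

```text
time_s: 25.32
eef_pos: [492.4, 315.5, 132.3]
ee_rot: [-0.0, -0.037, 0.999, 0.0]
force: [0.2, -0.8, -0.1]
grip_width: 0.499
grip_force: 0.0
```

>>> send_rows(
  targets=[
    {"offset": [0, 0, 0], "spin": 0},
    {"offset": [0, 0, 0], "spin": 0},
    {"offset": [0, 0, 0], "spin": 0},
  ],
)

```text
time_s: 25.57
eef_pos: [493.5, 310.9, 132.4]
ee_rot: [-0.0, -0.035, 0.999, -0.0]
force: [0.3, -0.1, -0.1]
grip_width: 0.5
grip_force: 0.0
```

>>> send_rows(
  targets=[
    {"offset": [0, 0.3, -2.5], "spin": 0},
    {"offset": [0, 0.3, -5.5], "spin": 0},
    {"offset": [0, 0.3, -8.5], "spin": 0},
    {"offset": [0, 0.3, -10.5], "spin": 0},
    {"offset": [0, 0.3, -11.3], "spin": 0},
    {"offset": [0, 0.3, -11.3], "spin": 0},
    {"offset": [0, 0.3, -11.3], "spin": 0},
  ],
)

```text
time_s: 26.15
eef_pos: [494.3, 314.2, 20.8]
ee_rot: [0.001, -0.035, 0.999, 0.0]
force: [0.5, -0.1, -0.1]
grip_width: 0.5
grip_force: 0.0
```

>>> send_rows(
  targets=[
    {"offset": [0, 0, 0], "spin": 0},
    {"offset": [0, 0, 0], "spin": 0},
    {"offset": [0, 0, 0], "spin": 0},
    {"offset": [0, 0, 0], "spin": 0},
    {"offset": [0, 0, 0], "spin": 0},
    {"offset": [0, 0, 0], "spin": 0},
  ],
  grip=0,
  squeeze=25,
)

```text
time_s: 26.65
eef_pos: [494.3, 314.9, 21.2]
ee_rot: [0.001, -0.036, 0.999, 0.0]
force: [-0.9, -0.6, 7.3]
grip_width: 0.133
grip_force: 27.8
```

>>> send_rows(
  targets=[
    {"offset": [0, 0, 0.5], "spin": 0},
    {"offset": [0, 0, 2.5], "spin": 0},
    {"offset": [0, 0, 6], "spin": 0},
    {"offset": [0, 0, 9.5], "spin": 0},
    {"offset": [0, -1, 11], "spin": 0},
    {"offset": [0.4, -4, 11], "spin": 0},
    {"offset": [0.7, -8, 11], "spin": 0},
    {"offset": [1.1, -12, 11], "spin": 0},
  ],
)

```text
time_s: 27.32
eef_pos: [504.1, 193.8, 130.5]
ee_rot: [0.0, -0.037, 0.999, 0.0]
force: [0.6, 0.1, -0.5]
grip_width: 0.133
grip_force: 26.8
```

>>> send_rows(
  targets=[
    {"offset": [0.4, -4, 0], "spin": 0},
    {"offset": [0.7, -8, 0], "spin": 0},
    {"offset": [1, -12, 0], "spin": 0},
    {"offset": [1.4, -16, 0], "spin": 0},
    {"offset": [1.8, -20, 0], "spin": 0},
    {"offset": [2.1, -24, 0], "spin": 0},
    {"offset": [2.5, -27.5, 0], "spin": 0},
    {"offset": [2.55, -29.65, 0], "spin": 0},
  ],
)

```text
time_s: 27.98
eef_pos: [530.1, -105.2, 130.3]
ee_rot: [0.0, -0.034, 0.999, -0.0]
force: [1.1, 1.0, -1.3]
grip_width: 0.133
grip_force: 26.8
```

>>> send_rows(
  targets=[
    {"offset": [0, 0, 0], "spin": 0},
    {"offset": [0, 0, -1], "spin": 0},
    {"offset": [0, 0, -3], "spin": 0},
    {"offset": [0, 0, -5], "spin": 0},
    {"offset": [0, 0, -6], "spin": 0},
    {"offset": [0, 0, -6], "spin": 0},
    {"offset": [0, 0, -6], "spin": 0},
  ],
)

```text
time_s: 28.57
eef_pos: [530.1, -101.1, 69.9]
ee_rot: [-0.0, -0.036, 0.999, 0.0]
force: [0.5, 0.3, -0.6]
grip_width: 0.139
grip_force: 26.8
```

>>> send_rows(
  targets=[
    {"offset": [0, -0.1, -1], "spin": 0},
    {"offset": [0, -0.1, -1.7], "spin": 0},
    {"offset": [0, -0.1, -2], "spin": 0},
    {"offset": [0, -0.1, -2.1], "spin": 0},
    {"offset": [0, -0.1, -2.2], "spin": 0},
    {"offset": [0, -0.1, -2.2], "spin": 0},
  ],
)

```text
time_s: 29.07
eef_pos: [530.2, -102.9, 48.2]
ee_rot: [0.0, -0.036, 0.999, -0.0]
force: [-0.3, -0.4, 0.2]
grip_width: 0.137
grip_force: 26.8
```

>>> send_rows(
  targets=[
    {"offset": [0, 0, -0.1], "spin": 0},
    {"offset": [0, 0, -0.1], "spin": 0},
  ],
)

```text
time_s: 29.23
eef_pos: [530.3, -103.0, 48.2]
ee_rot: [0.0, -0.036, 0.999, -0.0]
force: [-5.6, 1.6, 12.2]
grip_width: 0.137
grip_force: 28.6
```

>>> send_rows(
  targets=[
    {"offset": [0, 0, 0], "spin": 0},
    {"offset": [0, 0, 0], "spin": 0},
    {"offset": [0, 0, 0], "spin": 0},
    {"offset": [0, 0, 1], "spin": 0},
    {"offset": [0, 0, 4], "spin": 0},
    {"offset": [0, 0, 8], "spin": 0},
    {"offset": [0, 0, 9], "spin": 0},
    {"offset": [0, 0, 9], "spin": 0},
  ],
  grip=0.5,
)

```text
time_s: 29.9
eef_pos: [531.6, -103.4, 140.7]
ee_rot: [0.003, -0.036, 0.999, -0.001]
force: [0.6, -0.3, -0.6]
grip_width: 0.5
grip_force: 0.0
```

>>> send_rows(
  targets=[
    {"offset": [5, 33, 0], "spin": 0},
    {"offset": [5, 33, 0], "spin": 0},
    {"offset": [5, 33, 0], "spin": 0},
    {"offset": [5, 33, 0], "spin": 0},
    {"offset": [5, 33, 0], "spin": 0},
    {"offset": [5, 33, 0], "spin": 0},
    {"offset": [5, 33, 0], "spin": 0},
    {"offset": [5, 33, 0], "spin": 0},
  ],
  grip=0.85,
)

```text
time_s: 30.57
eef_pos: [579.4, 228.8, 135.9]
ee_rot: [-0.001, -0.036, 0.999, -0.0]
force: [0.6, -0.8, 0.3]
grip_width: 0.85
grip_force: 0.0
```

>>> send_rows(
  targets=[
    {"offset": [0, 8, 0], "spin": 0},
    {"offset": [0, 8, 0], "spin": 0},
    {"offset": [0, 8, 0], "spin": 0},
    {"offset": [0, 8, 0], "spin": 0},
    {"offset": [0, 8, 0], "spin": 0},
    {"offset": [0, 8, 0], "spin": 0},
  ],
)

```text
time_s: 31.07
eef_pos: [580.1, 305.4, 136.4]
ee_rot: [-0.0, -0.035, 0.999, -0.0]
force: [0.1, -0.0, -0.9]
grip_width: 0.847
grip_force: 0.0
```

>>> send_rows(
  targets=[
    {"offset": [0, 0.2, -3], "spin": 0},
    {"offset": [0, 0.2, -6.5], "spin": 0},
    {"offset": [0, 0.2, -9.5], "spin": 0},
    {"offset": [0, 0.2, -12], "spin": 0},
    {"offset": [0, 0.2, -13.2], "spin": 0},
    {"offset": [0, 0.2, -13.5], "spin": 0},
    {"offset": [0, 0.2, -13.5], "spin": 0},
  ],
)

```text
time_s: 31.65
eef_pos: [580.4, 308.1, 2.2]
ee_rot: [-0.0, -0.035, 0.999, -0.0]
force: [0.7, 0.1, 0.6]
grip_width: 0.848
grip_force: 0.0
```

>>> send_rows(
  targets=[
    {"offset": [0, 0, 0], "spin": 0},
    {"offset": [0, 0, 0], "spin": 0},
    {"offset": [0, 0, 0], "spin": 0},
    {"offset": [0, 0, 0], "spin": 0},
    {"offset": [0, 0, 0], "spin": 0},
    {"offset": [0, 0, 0], "spin": 0},
  ],
  grip=0.4,
  squeeze=35,
)

```text
time_s: 32.15
eef_pos: [581.2, 309.0, 4.3]
ee_rot: [0.002, -0.036, 0.999, 0.0]
force: [-1.7, -1.3, 6.8]
grip_width: 0.64
grip_force: 37.5
```

>>> send_rows(
  targets=[
    {"offset": [0, 0, 0.5], "spin": 0},
    {"offset": [0, 0, 2.5], "spin": 0},
    {"offset": [0, 0, 6], "spin": 0},
    {"offset": [0, 0, 9], "spin": 0},
    {"offset": [-0.2, -1, 10], "spin": 0},
    {"offset": [-0.7, -4, 10], "spin": 0},
    {"offset": [-1.3, -7.5, 10], "spin": 0},
    {"offset": [-1.9, -11, 10], "spin": 0},
  ],
)

```text
time_s: 32.82
eef_pos: [560.1, 197.5, 102.0]
ee_rot: [0.0, -0.036, 0.999, -0.0]
force: [1.1, -0.4, -1.1]
grip_width: 0.636
grip_force: 37.3
```

>>> send_rows(
  targets=[
    {"offset": [-0.6, -3.5, 0], "spin": 0},
    {"offset": [-1.2, -7, 0], "spin": 0},
    {"offset": [-1.8, -10.5, 0], "spin": 0},
    {"offset": [-2.4, -14, 0], "spin": 0},
    {"offset": [-3, -17.5, 0], "spin": 0},
    {"offset": [-3.5, -20.5, 0], "spin": 0},
    {"offset": [-3.5, -21.1, 0], "spin": 0},
    {"offset": [-3.5, -21.1, 0], "spin": 0},
  ],
)

```text
time_s: 33.48
eef_pos: [525.6, -14.1, 102.0]
ee_rot: [0.0, -0.034, 0.999, -0.0]
force: [-1.2, 0.1, -0.2]
grip_width: 0.638
grip_force: 37.3
```

>>> send_rows(
  targets=[
    {"offset": [0, 0, -1], "spin": 0},
    {"offset": [0, 0, -3], "spin": 0},
    {"offset": [0, 0, -5], "spin": 0},
    {"offset": [0, 0, -5], "spin": 0},
    {"offset": [0, 0, -5], "spin": 0},
  ],
)

```text
time_s: 33.9
eef_pos: [525.5, -11.0, 51.1]
ee_rot: [-0.001, -0.036, 0.999, 0.0]
force: [-0.2, -0.8, -0.5]
grip_width: 0.639
grip_force: 37.5
```

>>> send_rows(
  targets=[
    {"offset": [0.05, -0.15, -1], "spin": 0},
    {"offset": [0.05, -0.15, -1.6], "spin": 0},
    {"offset": [0.05, -0.15, -1.9], "spin": 0},
    {"offset": [0.05, -0.15, -2], "spin": 0},
    {"offset": [0.05, -0.15, -2], "spin": 0},
  ],
)

```text
time_s: 34.32
eef_pos: [526.5, -13.8, 31.8]
ee_rot: [-0.0, -0.036, 0.999, 0.0]
force: [0.2, -0.1, -0.3]
grip_width: 0.633
grip_force: 37.6
```

>>> send_rows(
  targets=[
    {"offset": [0, 0.05, -0.1], "spin": 0},
    {"offset": [0, 0.05, -0.15], "spin": 0},
    {"offset": [0, 0.05, -0.15], "spin": 0},
  ],
)

```text
time_s: 34.57
eef_pos: [526.8, -13.4, 31.3]
ee_rot: [0.0, -0.036, 0.999, -0.0]
force: [-2.1, -0.1, 6.3]
grip_width: 0.641
grip_force: 38.1
```

>>> send_rows(
  targets=[
    {"offset": [0, 0, 0], "spin": 0},
    {"offset": [0, 0, 0], "spin": 0},
    {"offset": [0, 0, 0], "spin": 0},
    {"offset": [0, 0, 1], "spin": 0},
    {"offset": [0, 0, 4], "spin": 0},
    {"offset": [0, 0, 8], "spin": 0},
    {"offset": [0, 0, 12], "spin": 0},
    {"offset": [0, 0, 12], "spin": 0},
  ],
  grip=0.85,
)

```text
time_s: 35.23
eef_pos: [529.6, -13.9, 158.4]
ee_rot: [0.006, -0.036, 0.999, -0.002]
force: [0.9, 0.3, 1.4]
grip_width: 0.852
grip_force: 0.0
```

>>> send_rows(
  targets=[
    {"offset": [-11.7, 33.4, 0], "spin": 0},
    {"offset": [-11.7, 33.4, 0], "spin": 0},
    {"offset": [-11.7, 33.4, 0], "spin": 0},
    {"offset": [-11.7, 33.4, 0], "spin": 0},
    {"offset": [-11.7, 33.4, 0], "spin": 0},
    {"offset": [-11.7, 33.4, 0], "spin": 0},
    {"offset": [-11.7, 33.4, 0], "spin": 0},
    {"offset": [-11.7, 33.4, 0], "spin": 0},
  ],
  grip=0.9,
)

```text
time_s: 35.9
eef_pos: [415.2, 303.2, 151.1]
ee_rot: [0.0, -0.036, 0.999, 0.0]
force: [1.0, -0.3, 0.6]
grip_width: 0.901
grip_force: 0.0
```

>>> send_rows(
  targets=[
    {"offset": [0, 0, 0], "spin": 0},
    {"offset": [0, 0, 0], "spin": 0},
    {"offset": [0, 0, 0], "spin": 0},
  ],
)

```text
time_s: 36.15
eef_pos: [416.4, 301.0, 150.6]
ee_rot: [0.0, -0.036, 0.999, -0.0]
force: [0.2, -0.4, -0.0]
grip_width: 0.9
grip_force: 0.0
```

Run:
```python
from h import *
s=tool(); im,d=snap('wrist','w6.png')
for q,z in dict(mug_center=38).items():
  for r in ctrl.place_of('wrist',q)[:1]: print(q,round(r['conf'],2),np.round(r['uv']),wworld(r['uv'],s,z).round(1))
```

```text
36.15 [416.4 301.  150.6] closing yaw-90: 0.072 0.9003367477281531 0.0 [ 0.2 -0.4 -0. ]
mug_center 0.62 [344. 185.] [409.1 322.4  38. ]
```

>>> send_rows(
  targets=[
    {"offset": [-0.65, 2.05, 0], "spin": 0},
    {"offset": [-0.65, 2.05, 0], "spin": 0},
    {"offset": [-0.65, 2.05, -3], "spin": 0},
    {"offset": [-0.65, 2.05, -6.5], "spin": 0},
    {"offset": [-0.65, 2.05, -9.5], "spin": 0},
    {"offset": [-0.65, 2.05, -11.5], "spin": 0},
    {"offset": [-0.65, 2.05, -12.2], "spin": 0},
    {"offset": [-0.65, 2.05, -12.2], "spin": 0},
  ],
)

```text
time_s: 36.92
eef_pos: [409.7, 320.6, 27.3]
ee_rot: [-0.001, -0.035, 0.999, -0.001]
force: [-0.5, 0.3, 0.5]
grip_width: 0.9
grip_force: 0.0
```

>>> send_rows(
  targets=[
    {"offset": [0, 0, 0], "spin": 0},
    {"offset": [0, 0, 0], "spin": 0},
    {"offset": [0, 0, 0], "spin": 0},
    {"offset": [0, 0, 0], "spin": 0},
    {"offset": [0, 0, 0], "spin": 0},
    {"offset": [0, 0, 0], "spin": 0},
  ],
  grip=0.4,
)

```text
time_s: 37.42
eef_pos: [410.8, 321.9, 29.8]
ee_rot: [0.001, -0.036, 0.999, 0.0]
force: [1.1, -3.8, 7.7]
grip_width: 0.746
grip_force: 39.7
```

>>> send_rows(
  targets=[
    {"offset": [0, 0, 1], "spin": 0},
    {"offset": [0, 0, 3], "spin": 0},
    {"offset": [0, 0, 5.5], "spin": 0},
    {"offset": [0, 0, 8], "spin": 0},
    {"offset": [0.5, -1, 9.5], "spin": 0},
    {"offset": [1.5, -3.5, 10], "spin": 0},
    {"offset": [2.7, -6.2, 10], "spin": 0},
    {"offset": [4, -9, 10], "spin": 0},
  ],
)

```text
time_s: 38.08
eef_pos: [449.7, 231.2, 129.5]
ee_rot: [0.001, -0.036, 0.999, 0.0]
force: [1.1, 0.9, -3.8]
grip_width: 0.744
grip_force: 39.9
```

>>> send_rows(
  targets=[
    {"offset": [1.2, -2.7, 0], "spin": 0},
    {"offset": [2.4, -5.4, 0], "spin": 0},
    {"offset": [3.6, -8.1, 0], "spin": 0},
    {"offset": [4.8, -10.8, 0], "spin": 0},
    {"offset": [6, -13.3, 0], "spin": 0},
    {"offset": [6.9, -15.2, 0], "spin": 0},
    {"offset": [6.9, -15.4, 0], "spin": 0},
    {"offset": [6.9, -15.4, 0], "spin": 0},
  ],
)

```text
time_s: 38.75
eef_pos: [518.7, 77.2, 128.7]
ee_rot: [-0.0, -0.035, 0.999, 0.0]
force: [0.0, 0.5, -3.3]
grip_width: 0.743
grip_force: 39.9
```

>>> send_rows(
  targets=[
    {"offset": [0, 0, -1], "spin": 0},
    {"offset": [0, 0, -3], "spin": 0},
    {"offset": [0, 0, -5], "spin": 0},
    {"offset": [0, 0, -5.5], "spin": 0},
    {"offset": [0, 0, -5.5], "spin": 0},
  ],
)

```text
time_s: 39.17
eef_pos: [517.4, 78.8, 71.9]
ee_rot: [-0.002, -0.036, 0.999, 0.0]
force: [0.7, 0.5, -2.5]
grip_width: 0.748
grip_force: 40.1
```

>>> send_rows(
  targets=[
    {"offset": [0.05, -0.05, -0.7], "spin": 0},
    {"offset": [0.05, -0.05, -1.2], "spin": 0},
    {"offset": [0.05, -0.05, -1.4], "spin": 0},
    {"offset": [0.05, -0.05, -1.5], "spin": 0},
    {"offset": [0.05, -0.05, -1.5], "spin": 0},
  ],
)

```text
time_s: 39.58
eef_pos: [519.3, 77.3, 58.5]
ee_rot: [0.0, -0.036, 0.999, -0.0]
force: [0.5, -0.1, -4.0]
grip_width: 0.743
grip_force: 40.2
```

>>> send_rows(
  targets=[
    {"offset": [0, 0, -0.1], "spin": 0},
    {"offset": [0, 0, -0.2], "spin": 0},
    {"offset": [0, 0, -0.2], "spin": 0},
  ],
)

```text
time_s: 39.83
eef_pos: [519.5, 77.3, 56.8]
ee_rot: [0.0, -0.036, 0.999, -0.0]
force: [-1.6, 0.0, 2.2]
grip_width: 0.74
grip_force: 40.5
```

>>> send_rows(
  targets=[
    {"offset": [0, 0, 0], "spin": 0},
    {"offset": [0, 0, 0], "spin": 0},
    {"offset": [0, 0, 0], "spin": 0},
    {"offset": [0, 0, 0], "spin": 0},
    {"offset": [0, 0, 2], "spin": 0},
    {"offset": [0, 0, 5], "spin": 0},
    {"offset": [0, 0, 9], "spin": 0},
    {"offset": [0, 0, 12], "spin": 0},
  ],
  grip=0.88,
)

```text
time_s: 40.5
eef_pos: [519.5, 77.3, 179.0]
ee_rot: [0.001, -0.036, 0.999, -0.0]
force: [0.5, -0.6, -0.1]
grip_width: 0.88
grip_force: 0.0
```

>>> send_rows(
  targets=[
    {"offset": [-20, 24, 4], "spin": 0},
    {"offset": [-20, 24, 4], "spin": 0},
    {"offset": [-20, 24, 4], "spin": 0},
    {"offset": [-20, 24, 4], "spin": 0},
    {"offset": [-20, 24, 4], "spin": 0},
    {"offset": [-20, 24, 4], "spin": 0},
    {"offset": [-20, 24, 4], "spin": 0},
    {"offset": [-20, 24, 4], "spin": 0},
  ],
)

```text
time_s: 41.17
eef_pos: [316.8, 319.6, 217.2]
ee_rot: [0.0, -0.037, 0.999, 0.001]
force: [0.9, 0.1, 1.2]
grip_width: 0.879
grip_force: 0.0
```

>>> send_rows(
  targets=[
    {"offset": [0, 0, 0], "spin": 0},
    {"offset": [0, 0, 0], "spin": 0},
    {"offset": [0, 0, 0], "spin": 0},
    {"offset": [0, 0, 0], "spin": 0},
  ],
)

```text
time_s: 41.5
eef_pos: [319.9, 316.6, 216.2]
ee_rot: [-0.0, -0.035, 0.999, -0.0]
force: [-0.1, -0.9, -0.6]
grip_width: 0.879
grip_force: 0.0
```

Run:
```python
from h import *
s=tool()
im,d=snap('top'); P=cloud('top',d); X,Y,Z=np.moveaxis(P,-1,0); ok=d>0
def m(n,x,y,r,z): k=(np.hypot(X-x,Y-y)<r)&ok&(Z>z); print(n,rect(P[k]),Z[k].max().round())
m('pump',509,-321,120,21); m('mug',519,76,42,88); m('bell',526,-14,40,40); m('clip',530,-104,42,60)
print('pads: 519.5,76  526,-14.2  530.3,-103.8 yaw .06')
cv2.imwrite('pics/t5c.png',cv2.resize(im[90:310,110:510,::-1],None,fx=2,fy=2,interpolation=cv2.INTER_CUBIC))
```

```text
41.5 [319.9 316.6 216.2] closing yaw-90: 0.07 0.878702135675861 0.0 [-0.1 -0.9 -0.6]
pump (array([ 508.3, -321.8]), 170.0, 28.9, np.float64(0.092)) 47.0
mug (array([517.9,  75.5]), 62.9, 62.8, np.float64(0.673)) 104.0
bell (array([527.1, -14.7]), 54.8, 54.6, np.float64(-0.286)) 69.0
clip (array([ 529.5, -104. ]), 55.8, 13.9, np.float64(0.064)) 77.0
pads: 519.5,76  526,-14.2  530.3,-103.8 yaw .06
```

View pics/t5c.png

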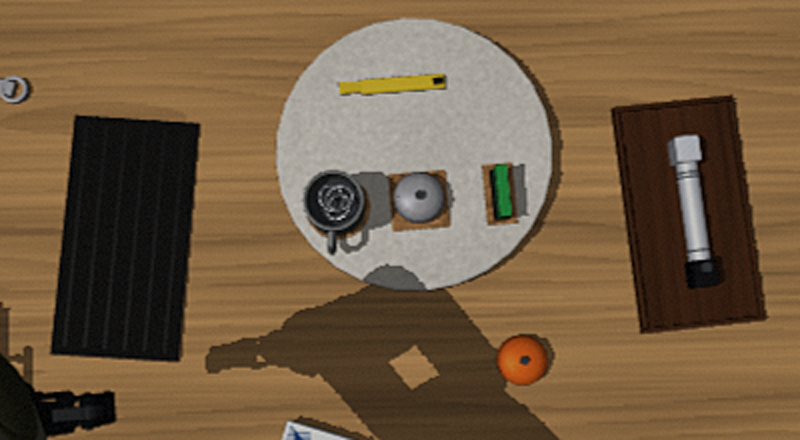

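The mug (335,200), bell cap (420,196) and clip (502,192) stand on their pads, all within 2 mm of centre. The pump (693,210) lies mid-tray. Handing in.

```bash
python3 -c "
from rig import ctrl
print(ctrl.finish_job())"
```

```text
the job is handed in; nothing more can be done
None
```

I handed the job in at about 41.5 s: the last top view shows the pump in the middle of the tray and the mug, bell cap and clip upright on their own pads, all within about 2 mm of centre by camera measurement; the hand-in returned no verdict.

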